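# Seat the keyed flange of a label winder

### The arm

A 7-joint arm with a two-finger parallel gripper is mounted at the origin on a cart in front of the work surface, level with it; the furniture and walls round the work are solid. World frame = base frame: x ahead of the robot, y to its left, z up, the work surface at z = 0. Lengths are in mm, angles in rad, forces in N, time in s.
With the tool pointing down it reaches from about 400 to 875 mm from the base axis. Payload 4.4 kg.
Tool frame: the origin (TCP) lies on the centre line of the jaws, within the pads' length; the fingertips stand 25 mm ahead of it and the grasp point (between the pads) lies 6 mm ahead of it (ctrl.finger_overhang is the distance from the TCP to the fingertips, in mm); z points along the fingers, y is the line along which they close (so a half turn about z gives the same grasp; the last joint's range is limited). The gripper opens to 85 mm and grips with 20 to 120 N. Pads are 22 mm wide; open, the fingers measure 114 mm over their backs; the gripper's body (76 mm by 85 mm) begins 54 mm behind the grasp point. The pads swing forward as they close: fully open they stand 13 mm farther back than shut.
Start: joints at [-1.314, 0.628, 0.038, 1.517, -0.027, 0.996, -0.02], TCP at [206.171, 616.45, 234.213] pointing down, gripper open.
Joint ranges: [-3.06, 3.06], [-0.37, 2.12], [-1.25, 1.32], [0.18, 2.47], [-1.1, 4.24], [0.23, 1.98], [-2.94, 2.94]. Speed limits (rad/s): [2.57, 2.57, 3.14, 3.14, 3.14, 3.14, 3.14].

### API

Orientations are given as [roll, pitch, yaw] about the fixed x, y, z axes, in that order (R = Rz(yaw) Ry(pitch) Rx(roll)).
In Python, from cell import ctrl gives the robot as it stands. The module is installed in compiled form; this text tells all that it offers.
- The arm moves only by the tool play_rows, never from a script. Its argument "targets" is a list of rows, each a list of 5 numbers: the closure, from 0 (fully open) to 1 (shut), then the shift along the tool's x, y, z in cm, then the turn about the tool's z in degrees. In form: [[gripper, dx, dy, dz, spin], ...]. A call has 1 to 10 rows; each row is the pose to reach, as a shift and turn from the pose commanded when the call began, along the tool's axes at that moment; what a row does not reach only later rows make up. A row lasts 1/10 s, in which the tool goes at most 50 mm and 8.59 degrees, less where a joint would pass 70% of its speed; a pose out of reach is approached as far as the arm can. A call with a gripper value outside its range is refused whole. The fingers move at their own pace and stop on an object; the grip force is fixed at half the most. Time passes only in rows, so rows that repeat a pose let the fingers close. It gives the time, the measured TCP pose, the force, the opening and the grip force at its end, in the units of the state.
- ctrl.read_state(): the state, without advancing time (a new reading comes with each control period).
- ctrl.get_image(name): name is "side" or "top"; returns (picture, depth): 480x640x3 uint8, red, green, blue; 480x640 float32, mm along the optical axis (not along the pixel's ray), 0 where there is no reading.
- ctrl.calibration(name): a dict with "vfov" (degrees; the focal length in pixels is half the picture's height over the tangent of half this angle, whatever the lens; pixels are square), "cx", "cy" (the principal point, pixels), "k1" (the pictures are not rectified: a ray, as slopes to the right and down, at radius r is drawn at 1 + k1 r^2 times it, then the intrinsics apply), "extrinsics" (4x4, takes a point from camera to world coordinates). Camera axes: x right, y down, z forward; pixel columns grow to the right and rows downward; lengths in mm; the calibration is good to about 2 mm. A picture is of the moment at which its call begins. calibration takes no time and is no camera call.
- ctrl.finish_job(): hands the job in; it is judged then, once.
Trained networks look in the newest picture that a camera, given by its name, has taken for a name from the list of things; names that differ only in an ending like _2 or _b are one class to them, and where a whole thing is asked for, a point or a joint stands for the part that bears it (a point fixed in the world has none). Each returns a list of dicts, best first, with "confidence" (0 to 1); they miss things now and then, are a little off and sometimes report something else, mostly with a low value. They report only what shows in the picture. A call takes as long as a camera call. They do not tell look-alikes from the thing itself.
- ctrl.search_frame(camera, name): "bbox" ([left, top, right, bottom] in pixels, round what is visible of it).
- ctrl.trace(camera, name): "pixels" (480x640 bool, what is visible of it) and "bbox" ([left, top, right, bottom] in pixels, round what is visible of it).
The state is a dict: "clock": time; "qpos": joint angles; "qd": joint speeds; "tau": joint torques, N m; "eef_pos": TCP position; "tool_rot": TCP orientation; "force": force on the tool from outside, world axes, zero at the start; "torque": the same for the moment, N m; "width": finger opening in mm; "gripper_force": force on a finger pad.
Only numpy, scipy, OpenCV 4.12 (cv2) and the standard library are available. Lean on these libraries where they do the work, as an engineer would, in place of code of your own. Each camera call takes 0.05 s, during which the arm holds its last target. There are 200 camera calls.

### The job

The white flange on top of the label winder is still sitting high because its notch is not over the drive pin. With the fingertips, turn the flange round (its two upright ribs are there to be pushed against) until the notch is over the pin, then press down gently on the middle of its hub until the flange is fully home, and take the hand away. Do not pinch the flange or lift it off its spindle, and leave the other things on the desk where they are.

Things in the scene. Friction and masses are not known exactly. Their poses are not given: they have to be found in the camera images.
- winder: label winder, fixed to the desk: a round black housing 168 mm across and 30 mm high with a flat top. Origin: centre of its underside, on the desk; z up, and its x axis points horizontally from the centre towards the drive pin. The vertical spindle (18 mm thick) stands on the origin's axis.
- pin (a point): drive pin: a flat upright steel key fixed on the winder's top, running radially from 52 to 80 mm from the spindle axis (its outer 12 mm show beyond the flange's rim), 10 mm wide, its top 41.5 mm above the desk and tapering to a ridge over the last 4 mm. The point lies on the ridge, 57 mm from the spindle axis, along the winder's x axis.
- flange: loose white keyed flange on the winder's spindle: a disc 136 mm across, 8 mm thick, 0.15 kg. Origin: centre of its underside, on the spindle axis, 43 mm above the desk at the start, 32 mm when fully home; z up, x axis towards its one notch. While high it turns freely either way with a push of 1 to 2 N on a rib, and stays where it is left; no stop limits the turning.
- notch (a point): middle of the flange's notch, level with the underside, 57 mm from the centre along the flange's x axis. The notch is a wedge-shaped cut from 46 mm radius out to the rim, 0.34 rad wide seen from the centre (19 mm here). Turned to the pin's bearing within about 0.07 rad, it lets the pin through; otherwise the disc meets the pin's ridge after sinking 1.5 mm.
- hub_top (a point): centre of the flat top, 38 mm across, of the flange's raised middle hub, 24 mm above the flange's underside. The hub widens downwards to 54 mm across at the disc.
- rib_left (a point): upright rib on the flange's +y side (a quarter turn anticlockwise from the notch, seen from above): a radial wall 8 mm thick, from 36 to 64 mm from the centre, rising 15 mm above the disc's upper face (23 mm above its underside). The point is 50 mm from the centre, 16 mm above the underside.
- rib_right (a point): the same on the opposite rib, on the flange's -y side
- carriage (a joint): how far the spindle with the carriage plate under the flange has been pushed down: 0 high (start), 0.011 m at the bottom stop, fully home. It is stiff: it needs about 6 N to move (more if pressed faster), has no spring and stays where it is left.
- stapler: black stapler, 40x148x50 mm; loose bystander, origin at the centre of its underside
- note_cube: cube of sticky notes, 79x79x46 mm; loose bystander, origin at the centre of its underside
- ink_bottle: small blue ink bottle, 45 mm wide, 84 mm tall; loose bystander, origin at the centre of its underside
- tape_1: roll of tape lying flat, 105 mm across, 25 mm high; loose bystander, origin at the centre of its underside
- mug_1: orange mug, 81 mm wide, 101 mm tall; loose bystander, origin at the centre of its underside
Things that resemble listed ones, but are neither listed nor needed, are in the scene too. There is more than one size of the flange; the job needs the smaller. There is more than one size of the winder; the job needs the larger.

How it is judged (in metres and radians):
On the way:
1. the flange is turned so that its notch is over the drive pin (horizontal distance between notch and pin below 0.008 m), for 0.1 s.
At the end, for the whole second after the job is handed in: the flange lies level (within 0.05 rad) and still on the winder with its notch round the pin (within 7 mm), its underside no more than 34.5 mm above the desk (32 mm is fully home) and the carriage pushed down at least 9 of its 11 mm (horizontal distance between notch and pin below 0.007 m and value of joint carriage above 0.009 m and z of flange in the frame of winder below 0.0345 m and angle between flange's own z axis and vertical below 0.05 rad and linear speed of flange below 0.02 m/s); the robot touches nothing.
It fails at once if the flange is lifted more than 6 mm above where it lay (z of flange in the frame of winder above 0.049 m).
It fails at once if the flange is taken off its spindle (horizontal distance between flange and winder above 0.008 m).
It fails at once if the flange is pinched or pressed with more than 45 N (contact force between the fingers and flange above 45 N).
It fails at once if another thing on the desk is moved by more than 20 mm (distance of any of stapler, note_cube, ink_bottle, tape_1, mug_1 from where it was at the start of the episode above 0.02 m).
It also fails if it takes over 64 s, if anything falls off the work surface, if the arm or the gripper's body presses on something with over 40 N, if the wrist force passes 120 N, or if a joint passes its speed limit or range.

## Working session

There is one attempt and no reset: what is moved stays moved. The work goes in short steps, Python scripts to look and compute and a tool call to move; the robot and the scene stay as the last step left them, time stands still between calls to the robot, and variables do not carry over. Pictures are saved under pics/ and viewed, at most 10 in all, crops included, and the job is handed in when it is done.

Besides the shell and the picture viewer there is one more tool, called after ">>>" as name(argument=value, ...), one argument or row to a line, values as JSON. play_rows: Moves the arm, as the interface text tells. Its arguments: {"type":"object","properties":{"targets":{"type":"array"}},"required":["targets"]}

```bash
mkdir -p pics
cat > h.py <<'E'
import numpy as np, cv2
from cell import ctrl
def K(n):
    c=ctrl.calibration(n); f=240/np.tan(np.radians(c["vfov"]/2)); return c,f
def world(n,depth,px):
    c,f=K(n); px=np.atleast_2d(px).astype(float)
    d=(px-[c["cx"],c["cy"]])/f; u=d.copy()
    for _ in range(20): u=d/(1+c["k1"]*(u**2).sum(1,keepdims=True))
    ij=px.round().astype(int); z=depth[ij[:,1].clip(0,479),ij[:,0].clip(0,639)]
    P=np.c_[u*z[:,None],z]; E=np.array(c["extrinsics"]); return P@E[:3,:3].T+E[:3,3]
def onplane(n,px,h):
    c,f=K(n); px=np.atleast_2d(px).astype(float)
    d=(px-[c["cx"],c["cy"]])/f; u=d.copy()
    for _ in range(20): u=d/(1+c["k1"]*(u**2).sum(1,keepdims=True))
    E=np.array(c["extrinsics"]); r=np.c_[u,np.ones(len(u))]@E[:3,:3].T; o=E[:3,3]
    return o+r*((h-o[2])/r[:,2:])
def save(n,im): cv2.imwrite("pics/"+n+".png",cv2.cvtColor(im,cv2.COLOR_RGB2BGR))
E
python3 - <<'E'
from h import *
for n in("top","side"):
    im,d=ctrl.get_image(n); save(n+"0",im); np.save(n+"0.npy",d)
    c=ctrl.calibration(n); print(n,np.round(c["extrinsics"],2).tolist(),c["vfov"])
    for t in("flange","winder","pin","notch","rib_left","hub_top","mug_1","ink_bottle","stapler","note_cube","tape_1"):
        try:
            for r in ctrl.search_frame(n,t)[:4]:
                b=np.array(r["bbox"]);m=[(b[0]+b[2])/2,(b[1]+b[3])/2]
                print(t,round(r["confidence"],2),b.round().tolist(),world(n,d,m).round().tolist())
        except Exception as e: print(t,e)
print(ctrl.read_state())
E
```

```text
top [[-0.03, -0.99, 0.11, 439.16], [-1.0, 0.03, 0.01, -135.07], [-0.01, -0.11, -0.99, 1320.61], [0.0, 0.0, 0.0, 1.0]] 54.712071667041684
flange 0.82 [275.0, 203.0, 322.0, 253.0] [[594.0, -88.0, 67.0]]
flange 0.62 [403.0, 248.0, 466.0, 318.0] [[434.0, -460.0, 28.0]]
flange 0.24 [369.0, 285.0, 386.0, 299.0] [[415.0, -292.0, 79.0]]
winder 0.95 [269.0, 202.0, 328.0, 259.0] [[587.0, -88.0, 70.0]]
winder 0.64 [201.0, 275.0, 241.0, 316.0] [[415.0, 133.0, 39.0]]
winder 0.4 [183.0, 156.0, 218.0, 189.0] [[775.0, 198.0, 5.0]]
pin 0.85 [267.0, 200.0, 330.0, 260.0] [[590.0, -87.0, 66.0]]
pin 0.77 [202.0, 272.0, 246.0, 316.0] [[420.0, 126.0, 34.0]]
notch 0.81 [275.0, 206.0, 322.0, 255.0] [[588.0, -87.0, 65.0]]
notch 0.56 [400.0, 250.0, 464.0, 319.0] [[429.0, -451.0, 39.0]]
rib_left 0.85 [400.0, 248.0, 463.0, 316.0] [[436.0, -451.0, 35.0]]
rib_left 0.83 [272.0, 208.0, 320.0, 251.0] [[591.0, -80.0, 65.0]]
hub_top 0.78 [397.0, 247.0, 466.0, 317.0] [[437.0, -450.0, 35.0]]
hub_top 0.69 [274.0, 203.0, 322.0, 252.0] [[597.0, -85.0, 61.0]]
mug_1 0.58 [272.0, 205.0, 323.0, 252.0] [[593.0, -84.0, 63.0]]
mug
[... 1505 characters left out ...]
.2, 'qpos': array([-1.31379609,  0.6283912 ,  0.03846884,  1.51742004, -0.02698999,
        0.99631114, -0.02000528]), 'qd': array([-4.39120997e-04, -5.99619611e-05, -2.03409190e-04,  3.90352914e-05,
        5.73325070e-05,  8.33076248e-04,  6.64326026e-04]), 'tau': array([-5.47578043e-05, -5.63302374e+01,  1.22571565e+00, -1.93780589e+01,
        1.09250346e-02,  1.71496838e-03, -7.38817391e-06]), 'eef_pos': array([206.15533301, 616.44056479, 234.21213184]), 'tool_rot': array([-3.14157942e+00, -4.60741247e-05,  2.81879231e+00]), 'force': array([ 0.79286655,  0.1509541 , -0.17511479]), 'torque': array([-0.03697422,  0.03802062, -0.00712892]), 'gripper_force': 0.0, 'width': 85.57288195227041}
```

View pics/top0.png

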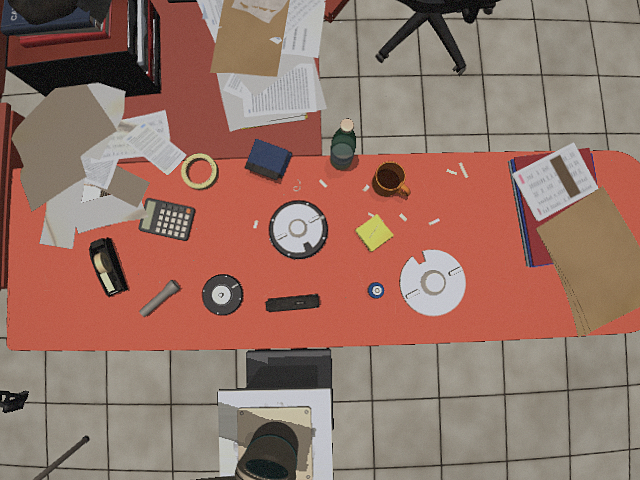

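View pics/side0.png

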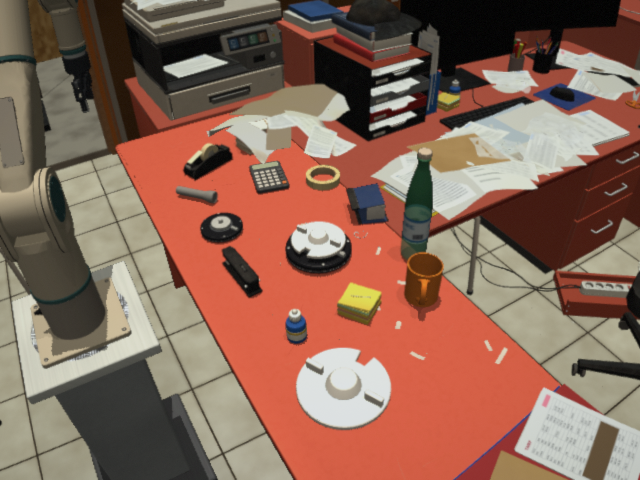

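Run:
```python
from h import *
a=cv2.imread("pics/top0.png")[194:266,259:339]; b=cv2.imread("pics/side0.png")[210:280,280:360]
cv2.imwrite("pics/crop0.png",np.hstack([cv2.resize(a,(400,360),interpolation=3),cv2.resize(b,(400,360),interpolation=3)]))
# spindle centre: points in z band
for n in("top","side"):
    d=np.load(n+"0.npy"); v,u=np.mgrid[190:290,250:370]; P=world(n,d,np.c_[u.ravel(),v.ravel()])
    P=P[np.hypot(P[:,0]-590,P[:,1]+87)<110]
    for lo,hi in((25,36),(46,54),(62,75)):
        Q=P[(P[:,2]>lo)&(P[:,2]<hi)]; (c,r)=cv2.minEnclosingCircle(Q[:,:2].astype(np.float32)); print(n,lo,hi,len(Q),np.round(c,1),round(r,1),np.median(Q[:,2]),Q[:,:2].mean(0).round(1))
```

```text
top 25 36 829 [596.8 -81.2] 84.5 29.741782390008893 [586.1 -84.7]
top 46 54 1282 [597.5 -82.3] 68.0 50.636383263721655 [598.6 -81.4]
top 62 75 240 [594.6 -82.8] 62.3 66.25364730806643 [596.3 -82.2]
side 25 36 770 [595.6 -86.2] 84.6 29.19048541497881 [ 574.4 -119.1]
side 46 54 1145 [599.9 -83.5] 70.3 50.434278019236444 [596.3 -88.2]
side 62 75 203 [600.6 -83.3] 64.8 65.69888026805506 [597.7 -85.2]
```

View pics/crop0.png

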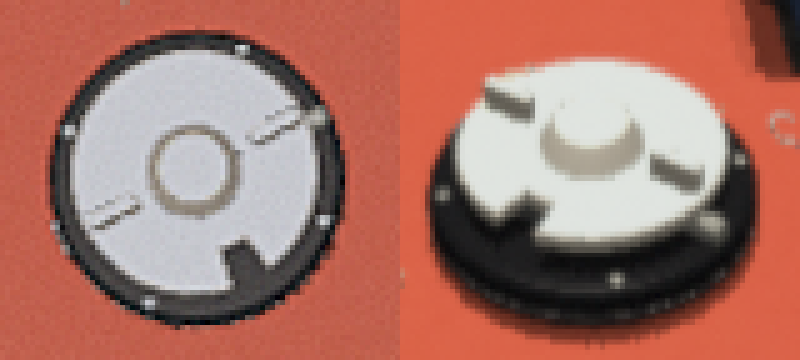

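Run:
```python
from h import *
C=np.array([597.,-83])
def rep(l,n,crop,off,h):
    p=onplane(n,np.array(crop)/5+off,h)[0]; v=p[:2]-C; print(l,n,p.round(1),np.hypot(*v).round(1),np.arctan2(v[1],v[0]).round(3))
T=[259-.4,194-.4];S=[280-.4,210-.4]
for l,c,h in(("notchin",(237,243),51),("notchmid",(243,262),51),("notch_rim",(250,285),51),("pin",(318,117),40),("ribL",(115,211),66),("ribR",(278,125),66),("hub",(195,171),67),("rimL",(75,171),51)):rep(l,"top",c,T,h)
for l,c,h in(("notchin",(128,200),51),("pin",(311,216),40),("rib1",(110,95),66),("rib2",(278,165),66),("hub",(193,112),67)):rep(l,"side",c,S,h)
# rib pixel fit from depth
for n in("top","side"):
    d=np.load(n+"0.npy"); v,u=np.mgrid[190:290,250:370]; P=world(n,d,np.c_[u.ravel(),v.ravel()]); r=np.hypot(*(P[:,:2]-C).T)
    Q=P[(P[:,2]>59)&(P[:,2]<75)&(r>34)&(r<68)]; a=np.arctan2(*(Q[:,:2]-C).T[::-1])
    print(n,len(Q),"rib axis",np.angle(np.exp(2j*a).sum())/2)
    H=P[(P[:,2]>63)&(P[:,2]<75)&(r<28)]; print("hub",H.mean(0),len(H))
    K_=P[(r>72)&(r<84)&(P[:,2]>35)&(P[:,2]<48)]; print("pin",len(K_),K_.mean(0), np.arctan2(*(K_.mean(0)[:2]-C)[::-1]) if len(K_) else 0)
    D=P[(P[:,2]>46)&(P[:,2]<55)]; print("disc fit",(D[:,:2].max(0)+D[:,:2].min(0))/2)
```

```text
notchin top [ 556.1 -106.    51. ] 46.9 -2.63
notchmid top [ 545.5 -109.    51. ] 57.7 -2.674
notch_rim top [ 532.7 -112.5   51. ] 70.7 -2.711
pin top [ 626.3 -152.8   40. ] 75.7 -1.174
ribL top [574.1 -40.4  66. ] 48.4 2.063
ribR top [ 618.7 -130.5   66. ] 52.2 -1.142
hub top [594.6 -84.5  67. ] 2.8 -2.561
rimL top [598.6 -17.6  51. ] 65.4 1.546
notchin side [ 550.2 -104.9   51. ] 51.7 -2.703
pin side [ 626.6 -150.9   40. ] 74.1 -1.16
rib1 side [573.6 -45.4  66. ] 44.3 2.128
rib2 side [ 617.  -135.7   66. ] 56.4 -1.209
hub side [601.7 -80.   67. ] 5.6 0.565
top 62 rib axis -1.115654505198405
hub [596.92863631 -82.25347442  66.80945429] 171
pin 24 [ 624.24403256 -109.04773273   37.49174717] -0.7629538148945733
disc fit [ 543.65956964 -145.07430804]
side 79 rib axis -1.1083745338327147
hub [597.86870604 -85.14911209  65.99842935] 136
pin 15 [ 627.01935901 -153.95510918   38.83756303] -1.1705569877919628
disc fit [602.82382668 -48.18525109]
```

>>> play_rows(
  targets=[
    [0, -2.96, -2.69, 0, 8],
    [0, -5.92, -5.38, 0, 16],
    [0, -8.88, -8.07, 0, 24],
    [0, -11.84, -10.76, 0, 32],
    [0, -14.8, -13.45, 0, 40],
    [0, -17.76, -16.14, 0, 48],
    [0, -20.72, -18.83, 0, 56],
    [0, -23.68, -21.52, 0, 64],
    [0, -26.64, -24.21, 0, 72],
    [0, -29.6, -26.9, 0, 80],
  ],
)

```text
clock: 2.2
eef_pos: [402.2, 266.2, 234.5]
tool_rot: [3.141, -0.001, 1.417]
force: [0.6, 0.0, 0.5]
width: 85.3
gripper_force: 0.0
```

```bash
cat >> h.py <<'E'
def togo(x,y,line):
    """shift along tool x,y (cm) and spin (deg) to reach x,y and finger line bearing"""
    s=ctrl.read_state(); psi=s["tool_rot"][2]; p=s["eef_pos"]; d=np.array([x-p[0],y-p[1]])
    ex=np.array([np.cos(psi),np.sin(psi)]); ey=np.array([np.sin(psi),-np.cos(psi)])
    e=line-(psi-np.pi/2); print("clock",s["clock"],"p",p.round(1),"rot",s["tool_rot"].round(3),"q",s["qpos"].round(2),"F",s["force"].round(1),"w",s["width"])
    print("dx,dy cm",(d@ex/10).round(2),(d@ey/10).round(2),"spin",np.degrees(-((e+np.pi/2)%np.pi-np.pi/2)).round(1), "overhang",ctrl.finger_overhang)
E
python3 -c "
from h import *;togo(597,-83,-1.56)"
```

```text
clock 2.2 p [402.2 266.2 234.5] rot [ 3.141e+00 -1.000e-03  1.417e+00] q [-0.96  0.42  0.45  1.98 -0.25  0.79 -0.52] F [0.6 0.  0.5] w 85.2779790879568
dx,dy cm -31.53 24.59 spin 80.6 overhang 25.0
```

>>> play_rows(
  targets=[
    [0, -3.15, 2.46, 0, 8],
    [0, -6.3, 4.92, 0, 16],
    [0, -9.45, 7.38, 0, 24],
    [0, -12.6, 9.84, 0, 32],
    [0, -15.75, 12.3, 0, 40],
    [0, -18.9, 14.75, 0, 48],
    [0, -22.05, 17.2, 1, 56],
    [0, -25.2, 19.7, 2, 64],
    [0, -28.4, 22.1, 3, 72],
    [0, -31.5, 24.6, 4, 80],
  ],
)

```text
clock: 3.2
eef_pos: [599.0, -81.7, 193.9]
tool_rot: [-3.141, -0.0, 0.021]
force: [0.3, 0.6, 0.5]
width: 85.5
gripper_force: 0.0
```

>>> play_rows(
  targets=[
    [0, 0, 0, 3, 0.5],
    [0, 0, 0, 6, 0.5],
    [0, 0, 0, 8, 0.5],
    [0, 0, 0, 8, 0.5],
  ],
)

```text
clock: 3.6
eef_pos: [596.4, -79.6, 111.4]
tool_rot: [-3.14, 0.005, 0.018]
force: [-0.6, 0.5, 0.0]
width: 85.3
gripper_force: 0.0
```

```bash
python3 -c "
from h import *;togo(597,-83,-1.56)
o=[]
for n,(x,y) in (('top',(239,179)),('side',(260,185))):
    im,d=ctrl.get_image(n); np.save(n+'1.npy',d); o.append(cv2.resize(im[y:y+100,x:x+110],(396,360),interpolation=3))
save('c1',np.hstack(o))"
```

```text
clock 3.6 p [596.4 -79.6 111.4] rot [-3.14   0.005  0.018] q [-0.31  0.82  0.67  1.77 -0.69  0.81 -0.85] F [-0.6  0.5  0. ] w 85.28358792654842
dx,dy cm 0.05 0.34 spin 0.4 overhang 25.0
```

View pics/c1.png

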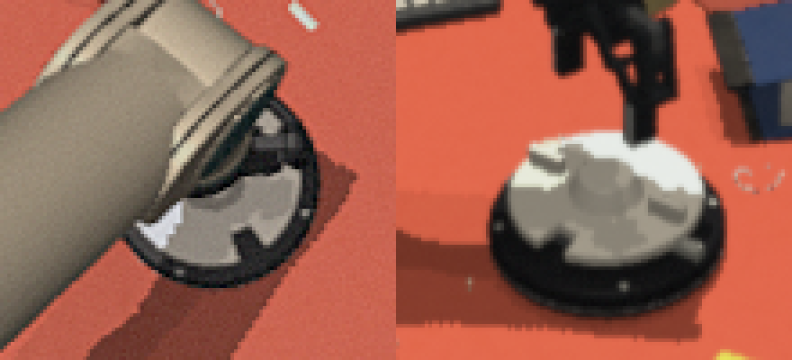

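```bash
python3 -c "
from h import *
d=np.load('side1.npy')
for c in [(628,130),(640,120),(640,135),(650,135),(560,65),(568,60),(575,65)]:
    p=[260+(c[0]-396)/3.6,185+c[1]/3.6]; print(c,world('side',d,p).round(1))
v,u=np.mgrid[185:240,290:345]; P=world('side',d,np.c_[u.ravel(),v.ravel()]); Q=P[(np.hypot(P[:,0]-597,P[:,1]+83)<75)&(P[:,2]>78)&(P[:,2]<105)]
for s in (Q[Q[:,1]<-83],Q[Q[:,1]>-83]): print(len(s),s.min(0).round(1),s.max(0).round(1), np.percentile(s[:,2],3))
"
```

```text
(628, 130) [[ 591.1 -130.1  138.9]]
(640, 120) [[ 595.3 -138.4  150.9]]
(640, 135) [[ 597.7 -134.1  134.8]]
(650, 135) [[ 604.7 -135.   132.5]]
(560, 65) [[592.1 -37.6 133.2]]
(568, 60) [[597.4 -39.5 136.6]]
(575, 65) [[603.7 -37.5 128.7]]Traceback (most recent call last):
  File "<string>", line 7, in <module>
    for s in (Q[Q[:,1]<-83],Q[Q[:,1]>-83]): print(len(s),s.min(0).round(1),s.max(0).round(1), np.percentile(s[:,2],3))
                                                         ~~~~~^^^
    return umr_minimum(a, axis, None, out, keepdims, initial, where)
ValueError: zero-size array to reduction operation minimum which has no identity
```

```bash
python3 -c "
from h import *
im,d=ctrl.get_image('side')
for u in (328,307):
  for v in range(200,240): print((u,v),im[v,u].tolist(),world('side',d,(u,v))[0].round(0).tolist(),end=' ; ')
  print()
togo(597,-83,-1.56)
save('c2',cv2.resize(im[130:260,240:410],(800,612),interpolation=3)[:600])
"
```

```text
(328, 200) [18, 19, 19] [589.0, -150.0, 212.0] ; (328, 201) [18, 19, 19] [590.0, -148.0, 208.0] ; (328, 202) [16, 16, 17] [591.0, -148.0, 205.0] ; (328, 203) [16, 17, 17] [589.0, -151.0, 205.0] ; (328, 204) [15, 16, 17] [591.0, -148.0, 199.0] ; (328, 205) [16, 17, 17] [590.0, -149.0, 197.0] ; (328, 206) [16, 18, 17] [589.0, -150.0, 196.0] ; (328, 207) [16, 17, 17] [591.0, -148.0, 191.0] ; (328, 208) [15, 16, 17] [590.0, -149.0, 189.0] ; (328, 209) [19, 20, 18] [591.0, -148.0, 185.0] ; (328, 210) [16, 17, 17] [590.0, -149.0, 184.0] ; (328, 211) [15, 18, 16] [589.0, -151.0, 183.0] ; (328, 212) [19, 19, 19] [589.0, -150.0, 179.0] ; (328, 213) [18, 19, 19] [589.0, -150.0, 177.0] ; (328, 214) [17, 19, 19] [589.0, -151.0, 174.0] ; (328, 215) [15, 17, 18] [598.0, -135.0, 157.0] ; (328, 216) [16, 19, 16] [596.0, -138.0, 157.0] ; (328, 217) [17, 20, 20] [596.0, -139.0, 155.0] ; (328, 218) [17, 18, 18] [596.0, -138.0, 151.0] ; (328, 219) [17, 18, 18] [597.0, -137.0, 147.0] ; (328, 220) [15, 17, 17] [596.0, -139.0, 146.0] ; (328, 221) [17, 19, 19] [596.0, -138.0, 142.0] ; (328, 222) [15, 17, 18
[... 2326 characters left out ...]
(307, 230) [134, 128, 116] [591.0, -41.0, 51.0] ; (307, 231) [138, 132, 119] [590.0, -43.0, 49.0] ; (307, 232) [168, 167, 150] [588.0, -47.0, 50.0] ; (307, 233) [216, 217, 196] [584.0, -53.0, 52.0] ; (307, 234) [221, 223, 203] [584.0, -53.0, 49.0] ; (307, 235) [200, 201, 181] [583.0, -56.0, 49.0] ; (307, 236) [143, 139, 125] [579.0, -63.0, 52.0] ; (307, 237) [133, 127, 115] [578.0, -64.0, 50.0] ; (307, 238) [134, 128, 115] [575.0, -70.0, 52.0] ; (307, 239) [135, 129, 116] [575.0, -69.0, 48.0] ; 
clock 3.75 p [599.1 -80.8 115.3] rot [ 3.141e+00 -2.000e-03  1.800e-02] q [-0.31  0.82  0.68  1.77 -0.68  0.81 -0.85] F [-0.9 -0.4 -0.1] w 85.23887277119012
dx,dy cm -0.22 0.22 spin 0.4 overhang 25.0
```

View pics/c2.png

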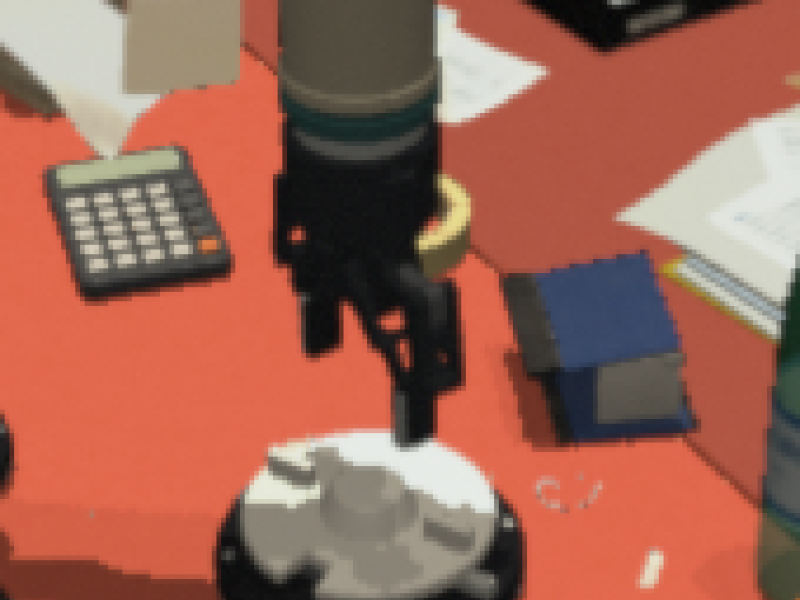

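>>> play_rows(
  targets=[
    [0, -0.1, 0.1, 0.8, 0],
    [0, -0.2, 0.25, 1.6, 0],
    [0, -0.2, 0.25, 2.5, 0],
    [0, -0.2, 0.25, 2.5, 0],
    [0, -0.2, 0.25, 2.5, 0],
  ],
)

```text
clock: 4.25
eef_pos: [596.2, -82.9, 88.8]
tool_rot: [-3.141, 0.001, 0.017]
force: [-0.5, 0.1, 0.2]
width: 85.5
gripper_force: 0.0
```

```bash
cat >> h.py <<'E'
def tips():
    im,d=ctrl.get_image('side'); v,u=np.mgrid[190:260,285:350]; p=np.c_[u.ravel(),v.ravel()]; P=world('side',d,p); dark=im[p[:,1],p[:,0]].max(1)<60
    r=np.hypot(P[:,0]-597,P[:,1]+83); Q=P[(r<75)&(P[:,2]>46)&dark]
    for s in (Q[Q[:,1]<-83],Q[Q[:,1]>-83]):
        L=s[s[:,2]<np.percentile(s[:,2],0)+15]; print("finger",len(L),"x",np.percentile(L[:,0],[5,95]).round(1),"y",np.median(L[:,1]).round(1),"zmin",s[:,2].min().round(1))
    return im,d
E
python3 -c "
from h import *
tips()
togo(597,-83,-1.56)
e=np.mean([ctrl.read_state()['eef_pos'] for _ in range(3)],0);print(e)
"
```

```text
finger 1 x [573.9 573.9] y -150.0 zmin 47.0
finger 31 x [588.1 604.6] y -40.3 zmin 101.9
clock 4.3 p [596.4 -83.1  89.2] rot [3.141 0.    0.017] q [-0.29  0.85  0.65  1.79 -0.72  0.76 -0.82] F [ 0.8  0.8 -0.1] w 85.31602471628497
dx,dy cm 0.06 -0.01 spin 0.4 overhang 25.0
[596.41449339 -83.08234449  89.17764436]
```

>>> play_rows(
  targets=[
    [0, 0, 0, 0.5, 0],
    [0, 0, 0, 1.0, 0],
    [0, 0, 0, 1.4, 0],
    [0, 0, 0, 1.4, 0],
  ],
)

```text
clock: 4.7
eef_pos: [595.8, -82.8, 74.4]
tool_rot: [-3.141, 0.001, 0.018]
force: [-0.5, 0.6, -0.6]
width: 85.7
gripper_force: 0.0
```

```bash
python3 -c "
from h import *
im,d=tips()
togo(597,-83,-1.56)
save('c3',cv2.resize(im[190:270,270:376],(795,600),interpolation=3))
"
```

```text
finger 26 x [592.1 603.1] y -139.0 zmin 93.8
finger 30 x [587.7 604.7] y -40.0 zmin 87.2
clock 4.75 p [596.1 -82.9  74.8] rot [-3.141e+00  1.000e-03  1.700e-02] q [-0.28  0.87  0.63  1.79 -0.73  0.73 -0.8 ] F [ 0.7 -0.  -0.8] w 85.30934733555192
dx,dy cm 0.09 0.01 spin 0.4 overhang 25.0
```

View pics/c3.png

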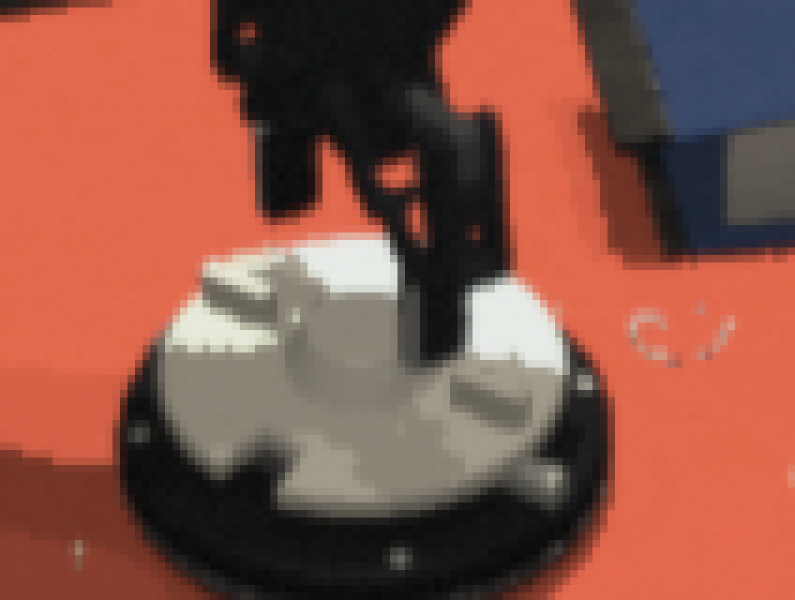

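>>> play_rows(
  targets=[
    [0, 0.05, 0, 0.6, 0],
    [0, 0.05, 0, 1.2, 0],
    [0, 0.05, 0, 1.8, 0],
    [0, 0.05, 0, 2.0, 0],
    [0, 0.05, 0, 2.0, 0],
  ],
)

```text
clock: 5.25
eef_pos: [596.5, -82.9, 54.7]
tool_rot: [-3.141, 0.001, 0.017]
force: [0.2, -0.0, 0.1]
width: 85.4
gripper_force: 0.0
```

```bash
python3 -c "
from h import *
im,d=tips()
togo(597,-83,-1.56)
"
```

```text
finger 27 x [591.5 604.1] y -137.8 zmin 71.2
finger 24 x [588.8 602.9] y -41.3 zmin 67.2
clock 5.3 p [596.7 -83.   55. ] rot [3.142 0.    0.017] q [-0.26  0.89  0.6   1.8  -0.76  0.7  -0.78] F [-0.4 -0.4 -0.1] w 85.49604477656128
dx,dy cm 0.03 -0.0 spin 0.4 overhang 25.0
```

>>> play_rows(
  targets=[
    [0, 0.03, 0, 0.3, 0],
    [0, 0.03, 0, 0.6, 0],
    [0, 0.03, 0, 0.9, 0],
    [0, 0.03, 0, 1.0, 0],
    [0, 0.03, 0, 1.0, 0],
  ],
)

```text
clock: 5.8
eef_pos: [597.0, -82.9, 44.9]
tool_rot: [-3.142, 0.0, 0.017]
force: [0.3, 0.0, 0.3]
width: 85.5
gripper_force: 0.0
```

>>> play_rows(
  targets=[
    [0, 0, 0, 0, -2],
    [0, 0, 0, 0, -5],
    [0, 0, 0, 0, -8],
    [0, 0, 0, 0, -11],
    [0, 0, 0, 0, -14],
    [0, 0, 0, 0, -17],
    [0, 0, 0, 0, -20],
    [0, 0, 0, 0, -23],
    [0, 0, 0, 0, -23],
  ],
)

```text
clock: 6.7
eef_pos: [597.3, -83.1, 45.5]
tool_rot: [3.142, -0.001, 0.42]
force: [0.2, 1.1, -0.3]
width: 85.5
gripper_force: 0.0
```

```bash
python3 -c "
from h import *
im,d=tips()
togo(597,-83,-1.56)
top,_=ctrl.get_image('top')
save('c4',np.hstack([cv2.resize(im[200:270,275:368],(400,301),interpolation=3),cv2.resize(top[194:266,254:349],(400,301),interpolation=3)]))
"
```

```text
finger 24 x [613.  625.8] y -133.9 zmin 63.9
finger 21 x [571.8 586.7] y -45.7 zmin 60.1
clock 6.75 p [597.3 -83.1  45.4] rot [-3.142 -0.     0.419] q [-0.2   0.88  0.49  1.8  -0.65  0.63 -0.47] F [-0.2  0.9 -0.3] w 85.36849085936215
dx,dy cm -0.02 -0.02 spin 23.4 overhang 25.0
```

View pics/c4.png

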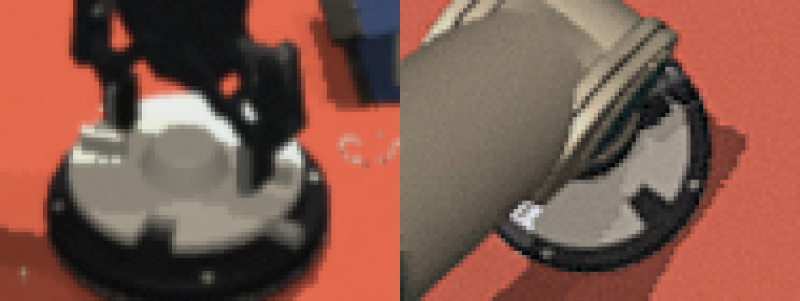

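>>> play_rows(
  targets=[
    [0, 0, 0, 0, -3],
    [0, 0, 0, 0, -7],
    [0, 0, 0, 0, -11],
    [0, 0, 0, 0, -15],
    [0, 0, 0, 0, -19],
    [0, 0, 0, 0, -23],
    [0, 0, 0, 0, -27],
    [0, 0, 0, 0, -30],
    [0, 0, 0, 0, -32],
    [0, 0, 0, 0, -32],
  ],
)

```text
clock: 7.8
eef_pos: [597.2, -83.0, 45.2]
tool_rot: [3.142, -0.0, 0.977]
force: [-0.2, -0.1, -0.3]
width: 85.2
gripper_force: 0.0
```

```bash
cat >> h.py <<'E'
def notch(lo=-2.8,hi=-0.4,h=51,r=(50,64)):
    """dark gap in the white disc on annulus; bearing of the middle, per camera"""
    for n,C in (('top',(597,-82.5)),('side',(598.5,-83.5))):
        im,d=ctrl.get_image(n); c,f=K(n); E=np.linalg.inv(np.array(c["extrinsics"])); a=np.arange(lo,hi,.02); g=np.zeros(len(a))
        big=im.max(2).astype(np.float32)
        for rr in np.linspace(*r,5):
            w=np.c_[C[0]+rr*np.cos(a),C[1]+rr*np.sin(a),np.full(len(a),h)]; q=w@E[:3,:3].T+E[:3,3]; s=q[:,:2]/q[:,2:]; s=s*(1+c["k1"]*(s**2).sum(1,keepdims=True))
            uv=(s*f+[c["cx"],c["cy"]]).astype(np.float32); g+=cv2.remap(big,uv[:,:1],uv[:,1:],cv2.INTER_LINEAR)[:,0]/5
        print(n,' '.join(f"{x:.2f}:{y:.0f}" for x,y in zip(a[::3],g[::3])))
        k=g<75; 
        if k.any(): print(" dark",a[k].min().round(2),a[k].max().round(2),"mid",a[k].mean().round(3))
E
python3 -c "
from h import *
notch(); togo(597,-83,0.1)
"
```

```text
top -2.80:158 -2.74:161 -2.68:163 -2.62:163 -2.56:164 -2.50:164 -2.44:163 -2.38:165 -2.32:164 -2.26:163 -2.20:164 -2.14:163 -2.08:168 -2.02:145 -1.96:45 -1.90:41 -1.84:43 -1.78:38 -1.72:45 -1.66:116 -1.60:171 -1.54:163 -1.48:163 -1.42:164 -1.36:163 -1.30:162 -1.24:162 -1.18:163 -1.12:162 -1.06:163 -1.00:165 -0.94:149 -0.88:103 -0.82:45 -0.76:59 -0.70:92 -0.64:80 -0.58:151 -0.52:169 -0.46:139
 dark -1.98 -0.76 mid -1.58
side -2.80:159 -2.74:161 -2.68:161 -2.62:161 -2.56:161 -2.50:162 -2.44:161 -2.38:162 -2.32:162 -2.26:162 -2.20:162 -2.14:161 -2.08:160 -2.02:137 -1.96:81 -1.90:71 -1.84:70 -1.78:69 -1.72:83 -1.66:126 -1.60:157 -1.54:161 -1.48:161 -1.42:161 -1.36:161 -1.30:162 -1.24:161 -1.18:161 -1.12:161 -1.06:161 -1.00:162 -0.94:162 -0.88:161 -0.82:156 -0.76:147 -0.70:139 -0.64:135 -0.58:136 -0.52:141 -0.46:140
 dark -1.94 -1.74 mid -1.84
clock 7.9 p [597.  -83.   45.2] rot [-3.141  0.     0.976] q [-0.12  0.85  0.34  1.8  -0.48  0.58 -0.07] F [-0.   1.   0.1] w 85.24988078487281
dx,dy cm 0.0 -0.0 spin -39.8 overhang 25.0
```

>>> play_rows(
  targets=[
    [0, 0, 0, 0, -3],
    [0, 0, 0, 0, -7],
    [0, 0, 0, 0, -11],
    [0, 0, 0, 0, -15],
    [0, 0, 0, 0, -19],
    [0, 0, 0, 0, -23],
    [0, 0, 0, 0, -27],
    [0, 0, 0, 0, -31],
    [0, 0, 0, 0, -34],
    [0, 0, 0, 0, -34],
  ],
)

```text
clock: 8.9
eef_pos: [597.1, -83.0, 45.2]
tool_rot: [-3.141, -0.0, 1.57]
force: [0.2, -0.2, 0.6]
width: 85.7
gripper_force: 0.0
```

```bash
python3 -c "
from h import *
notch(-1.8,-0.7); togo(597,-83,0.1)
im,d=ctrl.get_image('side');top,_=ctrl.get_image('top')
save('c5',np.hstack([cv2.resize(im[200:270,275:368],(400,301),interpolation=3),cv2.resize(top[194:266,254:349],(400,301),interpolation=3)]))
"
```

```text
top -1.80:161 -1.74:162 -1.68:161 -1.62:162 -1.56:162 -1.50:164 -1.44:147 -1.38:46 -1.32:44 -1.26:84 -1.20:104 -1.14:86 -1.08:111 -1.02:166 -0.96:163 -0.90:145 -0.84:104 -0.78:70 -0.72:76
 dark -1.4 -0.74 mid -1.166
side -1.80:162 -1.74:162 -1.68:161 -1.62:162 -1.56:161 -1.50:161 -1.44:147 -1.38:111 -1.32:90 -1.26:73 -1.20:71 -1.14:98 -1.08:127 -1.02:153 -0.96:170 -0.90:183 -0.84:192 -0.78:197 -0.72:200
 dark -1.26 -1.2 mid -1.23
clock 9.0 p [597.  -83.1  45.1] rot [-3.141  0.     1.569] q [-0.03  0.82  0.19  1.79 -0.27  0.55  0.34] F [-0.3 -0.4  0.9] w 85.50188470122323
dx,dy cm 0.01 -0.0 spin -5.8 overhang 25.0
```

View pics/c5.png

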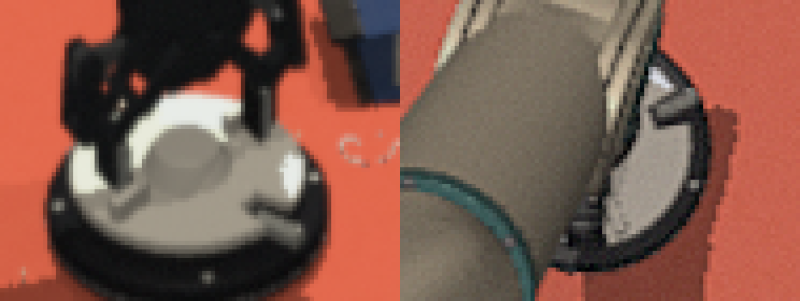

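>>> play_rows(
  targets=[
    [0, 0, 0, 0, -1],
    [0, 0, 0, 0, -2],
    [0, 0, 0, 0, -3],
    [0, 0, 0, 0, -4],
    [0, 0, 0, 0, -4.4],
    [0, 0, 0, 0, -4.4],
  ],
)

```text
clock: 9.7
eef_pos: [597.1, -82.9, 45.2]
tool_rot: [-3.142, -0.0, 1.648]
force: [-0.7, 0.8, 0.8]
width: 85.4
gripper_force: 0.1
```

```bash
python3 -c "
from h import *
notch(-1.6,-0.8); print('pin');notch(-1.6,-0.8,40.5,(71,78)); togo(597,-83,0.1)
"
```

```text
top -1.60:162 -1.54:162 -1.48:160 -1.42:164 -1.36:134 -1.30:54 -1.24:91 -1.18:106 -1.12:67 -1.06:44 -1.00:127 -0.94:159 -0.88:136 -0.82:103
 dark -1.32 -1.04 mid -1.162
side -1.60:162 -1.54:161 -1.48:161 -1.42:161 -1.36:148 -1.30:109 -1.24:66 -1.18:47 -1.12:70 -1.06:101 -1.00:132 -0.94:165 -0.88:185 -0.82:193
 dark -1.24 -1.12 mid -1.18
pin
top -1.60:50 -1.54:49 -1.48:47 -1.42:47 -1.36:53 -1.30:33 -1.24:77 -1.18:116 -1.12:102 -1.06:63 -1.00:66 -0.94:70 -0.88:78 -0.82:80
 dark -1.6 -0.9 mid -1.273
side -1.60:17 -1.54:19 -1.48:18 -1.42:20 -1.36:42 -1.30:75 -1.24:102 -1.18:116 -1.12:99 -1.06:45 -1.00:30 -0.94:30 -0.88:31 -0.82:33
 dark -1.6 -0.82 mid -1.214
clock 9.9 p [597.1 -83.   45.2] rot [-3.142 -0.     1.648] q [-0.01  0.82  0.17  1.79 -0.24  0.55  0.39] F [-0.2 -0.3 -0.2] w 85.32745642017339
dx,dy cm -0.0 -0.01 spin -1.3 overhang 25.0
```

>>> play_rows(
  targets=[
    [0, 0, 0, 0, 3],
    [0, 0, 0, -0.5, 4],
    [0, 0, 0, -2, 4],
    [0, 0, 0, -4, 4],
    [0.3, 0, 0, -6.5, 4],
    [1, 0, 0, -7.5, 4],
    [1, 0, 0, -7.5, 4],
    [1, 0, 0, -7.5, 4],
    [1, 0, 0, -7.5, 4],
    [1, 0, 0, -7.5, 4],
  ],
)

```text
clock: 10.9
eef_pos: [596.4, -82.8, 119.1]
tool_rot: [-3.14, -0.0, 1.578]
force: [0.9, 0.4, -0.2]
width: 0.3
gripper_force: 0.0
```

```bash
python3 -c "
from h import *
notch(-1.6,-0.8); togo(597,-83,0.1)
im,d=ctrl.get_image('side');v,u=np.mgrid[170:250,285:360]; p=np.c_[u.ravel(),v.ravel()]; P=world('side',d,p)
Q=P[(np.hypot(P[:,0]-597,P[:,1]+83)<30)&(P[:,2]>72)]; L=Q[Q[:,2]<Q[:,2].min()+15]; print(Q.min(0),L.mean(0),L.min(0),L.max(0),len(L))
top,_=ctrl.get_image('top')
save('c6',np.hstack([cv2.resize(im[200:270,275:368],(400,301),interpolation=3),cv2.resize(top[194:266,254:349],(400,301),interpolation=3)]))
"
```

```text
top -1.60:162 -1.54:161 -1.48:163 -1.42:165 -1.36:135 -1.30:54 -1.24:91 -1.18:108 -1.12:67 -1.06:41 -1.00:124 -0.94:166 -0.88:166 -0.82:172
 dark -1.32 -1.04 mid -1.162
side -1.60:161 -1.54:160 -1.48:161 -1.42:160 -1.36:147 -1.30:109 -1.24:65 -1.18:47 -1.12:70 -1.06:100 -1.00:129 -0.94:154 -0.88:171 -0.82:182
 dark -1.24 -1.12 mid -1.18
clock 11.0 p [596.7 -83.  119.4] rot [-3.14  -0.     1.578] q [-0.05  0.72  0.23  1.76 -0.24  0.69  0.32] F [ 0.6 -0.8  0.2] w 0.016868220342585817
dx,dy cm -0.0 0.03 spin -5.3 overhang 25.0
[ 568.84666608 -106.85538047  114.23880061] [596.87572448 -92.49917857 124.17265936] [585.58814159 -97.98627248 114.23880061] [609.66387384 -80.51366665 128.71256951] 31
```

View pics/c6.png

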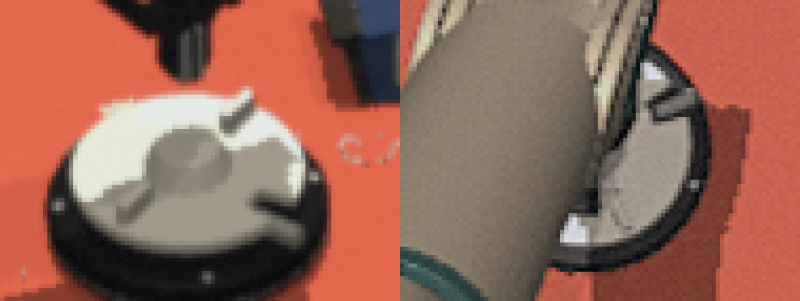

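>>> play_rows(
  targets=[
    [1, 0, 0.03, 0.8, 0],
    [1, 0, 0.03, 1.6, 0],
    [1, 0, 0.03, 2.3, 0],
    [1, 0, 0.03, 2.3, 0],
  ],
)

```text
clock: 11.5
eef_pos: [596.4, -82.8, 95.6]
tool_rot: [-3.139, -0.0, 1.578]
force: [-0.7, 0.2, -0.2]
width: 0.1
gripper_force: 0.0
```

>>> play_rows(
  targets=[
    [1, 0, 0, 0.3, 0],
    [1, 0, 0, 0.6, 0],
    [1, 0, 0, 0.8, 0],
    [1, 0, 0, 0.8, 0],
  ],
)

```text
clock: 11.9
eef_pos: [597.3, -82.9, 89.0]
tool_rot: [-3.141, -0.0, 1.578]
force: [0.2, 0.0, -0.4]
width: 0.1
gripper_force: 0.0
```

>>> play_rows(
  targets=[
    [1, 0, 0, 0.3, 0],
    [1, 0, 0, 0.6, 0],
    [1, 0, 0, 0.8, 0],
    [1, 0, 0, 0.8, 0],
  ],
)

```text
clock: 12.3
eef_pos: [597.2, -82.9, 80.8]
tool_rot: [-3.141, -0.0, 1.578]
force: [0.3, 0.3, -0.8]
width: 0.6
gripper_force: 0.0
```

>>> play_rows(
  targets=[
    [1, 0, 0, 0.2, 0],
    [1, 0, 0, 0.4, 0],
    [1, 0, 0, 0.6, 0],
    [1, 0, 0, 0.8, 0],
    [1, 0, 0, 0.8, 0],
  ],
)

```text
clock: 12.8
eef_pos: [597.2, -82.9, 72.8]
tool_rot: [-3.141, -0.0, 1.578]
force: [-0.5, 0.6, -0.1]
width: 0.2
gripper_force: 0.0
```

>>> play_rows(
  targets=[
    [1, 0, 0, 0.1, 0],
    [1, 0, 0, 0.2, 0],
    [1, 0, 0, 0.3, 0],
    [1, 0, 0, 0.4, 0],
    [1, 0, 0, 0.4, 0],
  ],
)

```text
clock: 13.3
eef_pos: [597.5, -83.0, 69.3]
tool_rot: [3.141, -0.0, 1.578]
force: [0.9, 0.1, 2.0]
width: 0.1
gripper_force: 1.0
```

>>> play_rows(
  targets=[
    [1, 0, 0, 0.05, 0],
    [1, 0, 0, 0.1, 0],
    [1, 0, 0, 0.15, 0],
    [1, 0, 0, 0.2, 0],
    [1, 0, 0, 0.2, 0],
  ],
)

```text
clock: 13.8
eef_pos: [597.5, -83.0, 67.1]
tool_rot: [3.142, 0.0, 1.578]
force: [-0.5, 0.1, 3.0]
width: 0.2
gripper_force: 1.8
```

>>> play_rows(
  targets=[
    [1, 0, 0, 0.05, 0],
    [1, 0, 0, 0.1, 0],
    [1, 0, 0, 0.15, 0],
    [1, 0, 0, 0.2, 0],
    [1, 0, 0, 0.25, 0],
    [1, 0, 0, 0.3, 0],
    [1, 0, 0, 0.3, 0],
  ],
)

```text
clock: 14.5
eef_pos: [597.5, -83.0, 64.1]
tool_rot: [3.141, 0.0, 1.578]
force: [-0.6, 0.3, 3.1]
width: -0.3
gripper_force: 1.5
```

>>> play_rows(
  targets=[
    [1, 0, 0, 0.05, 0],
    [1, 0, 0, 0.1, 0],
    [1, 0, 0, 0.15, 0],
    [1, 0, 0, 0.2, 0],
    [1, 0, 0, 0.25, 0],
    [1, 0, 0, 0.3, 0],
  ],
)

```text
clock: 15.1
eef_pos: [597.5, -83.0, 61.2]
tool_rot: [3.142, 0.0, 1.578]
force: [-0.4, -0.2, 3.5]
width: -0.0
gripper_force: 2.0
```

>>> play_rows(
  targets=[
    [1, 0, 0, 0.05, 0],
    [1, 0, 0, 0.1, 0],
    [1, 0, 0, 0.15, 0],
    [1, 0, 0, 0.2, 0],
  ],
)

```text
clock: 15.5
eef_pos: [597.5, -83.0, 59.2]
tool_rot: [3.142, -0.0, 1.578]
force: [0.3, 0.4, 3.2]
width: 0.1
gripper_force: 2.0
```

>>> play_rows(
  targets=[
    [1, 0, 0, 0.05, 0],
    [1, 0, 0, 0.1, 0],
  ],
)

```text
clock: 15.7
eef_pos: [597.6, -83.0, 59.0]
tool_rot: [3.141, -0.0, 1.578]
force: [-2.0, -0.2, 14.2]
width: 0.2
gripper_force: 6.7
```

>>> play_rows(
  targets=[
    [1, 0, 0, -0.3, 0],
    [1, 0, 0, -1, 0],
    [1, 0, 0, -3, 0],
    [1, 0, 0, -7, 0],
    [1, 0, 0, -11, 0],
    [1, 0, 0, -15, 0],
    [1, 0, 0, -15, 0],
  ],
)

```text
clock: 16.4
eef_pos: [601.0, -83.9, 214.0]
tool_rot: [3.131, 0.001, 1.578]
force: [0.3, -0.7, 0.2]
width: -0.1
gripper_force: 0.0
```

>>> play_rows(
  targets=[
    [1, 0, 4, 0, 0],
    [1, 0, 8, 0, 0],
    [1, 0, 12, 0, 0],
    [1, 0, 16, 0, 0],
    [1, 0, 16, 0, 0],
  ],
)

```text
clock: 16.9
eef_pos: [761.0, -80.7, 205.2]
tool_rot: [3.14, -0.0, 1.58]
force: [0.3, -0.5, -0.4]
width: 0.1
gripper_force: 0.0
```

```bash
python3 -c "
from h import *
togo(597,-83,0.1)
for n in('top','side'):
    im,d=ctrl.get_image(n); v,u=np.mgrid[190:290,250:370]; p=np.c_[u.ravel(),v.ravel()]; P=world(n,d,p); r=np.hypot(P[:,0]-597,P[:,1]+83)
    w=im[p[:,1],p[:,0]].min(1)>100
    for nm,m in(('hub',r<15),('disc',(r>32)&(r<64)&w)): 
        Q=P[m&(P[:,2]<90)&(P[:,2]>20)]; print(n,nm,np.median(Q[:,2]),len(Q))
    if nm=='disc':
        Q=Q[Q[:,2]<47]; c,*_=np.linalg.lstsq(np.c_[Q[:,:2],np.ones(len(Q))],Q[:,2],rcond=None); print('slope',c[:2])
notch(-1.6,-.8,40)
"
```

```text
clock 16.9 p [761.  -80.7 205.2] rot [ 3.14 -0.    1.58] q [-0.05  0.85  0.27  1.16 -0.22  1.15  0.23] F [ 0.3 -0.5 -0.4] w 0.08081651182540457
dx,dy cm -0.08 -16.4 spin -5.2 overhang 25.0
top hub 56.27901243070323 93
top disc 39.954443126445426 1206
slope [ 0.00264687 -0.00342582]
side hub 55.129072112474205 77
side disc 39.51520408988915 917
slope [ 0.00382942 -0.0013759 ]
top -1.60:158 -1.54:162 -1.48:160 -1.42:164 -1.36:136 -1.30:49 -1.24:77 -1.18:98 -1.12:82 -1.06:46 -1.00:120 -0.94:162 -0.88:160 -0.82:159
 dark -1.32 -1.04 mid -1.18
side -1.60:157 -1.54:157 -1.48:157 -1.42:156 -1.36:143 -1.30:107 -1.24:103 -1.18:111 -1.12:112 -1.06:109 -1.00:125 -0.94:147 -0.88:156 -0.82:157
```

The hub top is now at about 56 mm and the disc's upper face at about 40 mm, which puts the underside at 32 mm. The flange is level, fully home, and clear of the hand.

```bash
python3 -c "
from cell import ctrl
print(ctrl.finish_job())"
```

```text
the job is handed in; nothing more can be done
None
```

The flange's notch is round the drive pin and the flange is pressed fully home (underside about 32 mm above the desk, level); the hand is clear and the job is handed in, with no verdict returned.

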